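# Clamp a computer module into its test cradle

### The job

Clamp the computer module in the test cradle: lift the cradle's spring clip right over until it stays open by itself, then slide the module along the guide rails, tongue first, into the edge socket until it meets the depth stop, and press it firmly but not roughly home for a moment. Then bring the clip down onto the module under control, without letting it snap, and leave it clamped; do not disturb the parts tray, the jar or the loupe.

Things in the scene. Friction and masses are not known exactly. Their poses are not given: they have to be found in the camera images.
- cradle: Test cradle fixed to the bench: grey metal plate on rubber feet, 168 mm long (x -88 to +80), 92 mm wide. Origin on the bench below the bed's middle line; x along the bed to socket and hinge, z up. The bed is 14 mm above the bench. The module slides on it towards +x, its own x along the cradle's; its centre is then 7 mm above the bed, and once home at x = -13 to 0 mm, as the depth stop is set.
- rails (a point): Point on the bed midway between the two black guide rails (cradle x = -20 mm); axes as the cradle's. The rails' inner faces are at y = +-26.5 mm, their tops 4 mm above the bed; they run straight from 34 mm before (-x) to 38 mm past this point, and flare outwards over the 20 mm before that. Beyond, the bed is open. Set the module down between them with its centre about 25 mm before this point.
- socket: Black edge socket across the bed, fixed to the cradle, 60 mm wide, 12 mm high. Origin: middle of its mouth, on the bed (cradle x = +20 mm); axes as the cradle's, x into the slot, which is 48 mm wide, 6 mm high. Sprung contacts in its roof, 5 mm behind the mouth, press on the tongue: a bump of 3 to 6 N as the edge passes them, then 1 to 4 N of drag (more if pressed down), up to the depth stop.
- socket_mouth (a point): Same point as the socket's origin. The rigid depth stop in the slot is screw-set anywhere from 8 to 21 mm behind this mouth; its place is not reported and must be felt. The tongue is seated when its edge bears on the stop with 6 N or more for about 0.3 s, beyond the drag (9 to 14 N of push in all); over 15 N on the stop damages it. Friction then keeps the module there.
- module_centre (a point): Centre of the loose computer module, 7 mm above its underside; 82 x 50 x 14 mm, about 90 g. Green board, 3 mm thick, under an aluminium heat spreader 48 mm wide (x -38 to +18 mm), flat on top. x axis towards the tongue, the 40 mm wide, 22 mm long board end with gilt fingers (edge at x = +41 mm); z up. Lies left or right of the cradle. Grip across the 48 mm, 6 mm or more above its underside.
- clip (a joint): Angle of the spring clip in rad: 0 = shut on the empty cradle, grows as the knob is lifted, 2.0 = fully open on its stop. A tension spring pulls it shut below 1.13 (dead centre) and open beyond, with 3 to 4 N at the knob near either end. Resting on the module it reads 0.13. Let go between dead centre and the module it snaps down; a blow or push of over 20 N on the module harms it.
- clip_hinge (a point): Middle of the clip's hinge axis, which runs along the cradle's y; at cradle x = +55 mm, 40 mm above the bench. The clip swings in the cradle's x-z plane, over the socket and the middle of the module. A rubber foot below its strip, 60 mm from the hinge, presses on the module's flat top.
- clip_knob (a point): Centre of the black finger knob at the clip's free end: a cylinder along the cradle's y, 16 mm in diameter, 16 mm wide, with flat ends, on a steel strip 11 to 13 mm wide. At joint 0 it is 87 mm from the hinge towards -x and 8 mm above it. Pinched from above across its flat ends (along the cradle's y), it turns between the fingers as the clip swings.
- tray: Bystander: small open red parts tray, 40 x 60 x 26 mm, origin at its underside; stands across the cradle from the module.
- loupe: Bystander: black loupe, 34 mm across, 26 mm high, origin at its underside; behind the cradle, left.
- jar: Bystander: white jar with a screw lid, 46 mm across, 40 mm high, origin at its underside; behind the cradle, right.
Not all that is in view belongs to the job. Leave any orange or yellow look-alike of the part that bears module_centre alone.

How it is judged:
By the outcome, as a careful person would: the job done as asked, in the order asked, and still so for the second after the job is handed in, with the robot touching nothing.
It also fails if it takes over 72 s, if anything falls off the work surface, if the arm or the gripper's body presses on something with over 40 N, if the wrist force passes 120 N, or if a joint passes its speed limit or range.

### The arm

A 6-joint arm with a two-finger parallel gripper is mounted at the origin on a cart in front of the work surface, level with it; the furniture and walls round the work are solid. World frame = base frame: x ahead of the robot, y to its left, z up, the work surface at z = 0. Lengths are in m, angles in rad, forces in N, time in s.
With the tool pointing down it reaches from about 0.4 to 0.825 m from the base axis. Payload 7 kg.
Tool frame: the origin (TCP) lies on the centre line of the jaws, within the pads' length; the fingertips stand tip_reach ahead of it and the grasp point (between the pads) is the TCP (tip_reach is the distance from the TCP to the fingertips, in m); z points along the fingers, y is the line along which they close (so a half turn about z gives the same grasp; the last joint's range is limited). The gripper opens to 88 mm and grips with 3 to 60 N. Pads are 19 mm wide; open, the fingers measure 130 mm over their backs; the gripper's body (78 mm by 193 mm) begins 47 mm behind the grasp point.
Start: joints at [1.453, 0.359, 0.012, 0, -1.224, -0.288], TCP at [0.266, 0.62, 0.246] pointing down, gripper open.
Joint ranges: [-3.07, 3.07], [-1.43, 2.12], [-1.02, 1.25], [-3.03, 1.67], [-3.05, -0], [-3.03, 3.03]. Speed limits (rad/s): [2.39, 2.39, 3.01, 3.14, 3.14, 3.14].

### API

Orientations are given as [roll, pitch, yaw] about the fixed x, y, z axes, in that order (R = Rz(yaw) Ry(pitch) Rx(roll)).
In Python, from station import get_state, grab_frame, calibration, job_done, find_in, mark_of, tip_reach gives the robot as it stands.
- The arm moves only by the shell command python3 -m handwheel 'ROWS' [OPENING] [FORCE]. ROWS is JSON, a list of rows, each an object with "delta_pos": the shift along the world's x, y, z in units of 30 mm (1.0 is 30 mm), a list of three; "dr": the turn, a rotation vector about the world's x, y, z in degrees, a list of three. In form: [{"delta_pos": [tx, ty, tz], "dr": [rx, ry, rz]}, ...]. A call has 1 to 10 rows; each row shifts and turns the commanded pose from where the row before left it; what a row does not reach is not made up. A row lasts 1/10 s, in which the tool goes at most 50 mm and 8.59 degrees, less where a joint would pass 70% of its speed; a pose out of reach is approached as far as the arm can. A call is refused whole if a number of a shift passes 1 or a number of a turn 8.59, either way. A call with a gripper value outside its range is refused whole. OPENING is the closure, from -1 (fully open) to 1 (shut), set as the call begins (- or left out, the last holds). The fingers move at their own pace and stop on an object; FORCE is the grip in N (left out, the last holds). Time passes only in rows, so rows that do not move let the fingers close. It gives the time, the measured TCP pose, the force, the opening and the grip force at its end, in the units of the state.
- get_state(): the state, without advancing time (a new reading comes with each control period).
- grab_frame(name): name is "side" or "top" or "wrist"; returns the picture (384x512x3 uint8, red, green, blue); there is no depth.
- calibration(name): a dict with "fx", "fy", "cx", "cy" (pixels), "extrinsics" (4x4, takes a point from world to camera coordinates). Camera axes: x right, y down, z forward; pixel columns grow to the right and rows downward; lengths in m; the calibration is good to about 2 mm. A picture is of the moment at which its call begins: read the wrist's pose just before it. calibration takes no time and is no camera call; for the wrist camera it gives the pose at the moment of the call.
- job_done(): hands the job in; it is judged then, once.
Trained networks look in the newest picture that a camera, given by its name, has taken for a name from the list of things; names that differ only in an ending like _2 or _b are one class to them, and where a whole thing is asked for, a point or a joint stands for the part that bears it (a point fixed in the world has none). Each returns a list of dicts, best first, with "conf" (0 to 1); they miss things now and then, are a little off and sometimes report something else, mostly with a low value. They report only what shows in the picture. A call takes as long as a camera call. They do not tell look-alikes from the thing itself.
- find_in(camera, query): "location" ([column, row] in pixels, amid what is visible of it).
- mark_of(camera, query): "location" ([column, row] in pixels: a listed point, or the origin of a listed thing).
The state is a dict: "t": time; "q": joint angles; "qd": joint speeds; "joint_efforts": joint torques, N m; "eef_pos": TCP position; "ee_rot": TCP orientation; "force": force on the tool from outside, world axes, zero at the start; "moment": the same for the moment, N m; "width": finger opening in m; "gripper_force": force on a finger pad.
Only numpy, scipy, OpenCV 4.12 (cv2) and the standard library are available. Lean on these libraries where they do the work, as an engineer would, in place of code of your own. Each camera call takes 0.05 s, during which the arm holds its last target. There are 200 camera calls.

## Working session

There is one attempt and no reset: what is moved stays moved. The work goes in short steps, Python scripts to look and compute and a shell command to move; the robot and the scene stay as the last step left them, time stands still between calls to the robot, and variables do not carry over. Pictures are saved under pics/ and viewed, at most 10 in all, crops included, and the job is handed in when it is done.

```bash
mkdir -p pics; cat > h.py <<'E'
import numpy as np,cv2
from station import *
def snap(c,n):
    im=grab_frame(c); cv2.imwrite(f'pics/{n}.png',im[:,:,::-1]); return im
def ray(cal,uv):
    E=np.array(cal['extrinsics']);R,t=E[:3,:3],E[:3,3]
    d=R.T@np.array([(uv[0]-cal['cx'])/cal['fx'],(uv[1]-cal['cy'])/cal['fy'],1]);return -R.T@t,d
def atz(cal,uv,z):
    o,d=ray(cal,uv);return o+d*(z-o[2])/d[2]
def tri(rs):
    A=np.zeros((3,3));b=np.zeros(3)
    for o,d in rs:
        d=d/np.linalg.norm(d);P=np.eye(3)-np.outer(d,d);A+=P;b+=P@o
    x=np.linalg.solve(A,b);return x,[np.linalg.norm(np.cross(x-o,d/np.linalg.norm(d))) for o,d in rs]
def proj(cal,p):
    E=np.array(cal['extrinsics']);q=E[:3,:3]@np.array(p)+E[:3,3];return q[0]/q[2]*cal['fx']+cal['cx'],q[1]/q[2]*cal['fy']+cal['cy']
E
python3 - <<'E'
from h import *
print(get_state(),tip_reach)
a=snap('top','top0');b=snap('side','side0');cv2.imwrite('pics/both.png',cv2.resize(np.hstack([a,b])[:,:,::-1],(800,300)))
zs=dict(cradle=0,rails=.014,socket_mouth=.014,module_centre=.007,clip_hinge=.04,clip_knob=.048,tray=0,loupe=0,jar=0)
for n,z in zs.items():
    for c in('top','side'):
        for r in mark_of(c,n)[:3]:
            print(n,c,round(r['conf'],2),np.round(r['location'],1),np.round(atz(calibration(c),r['location'],z),4))
E
```

```text
{'t': 0.0, 'q': array([ 1.45308884e+00,  3.59365183e-01,  1.10821900e-02, -2.96558411e-04,
       -1.22411109e+00, -2.88131762e-01]), 'qd': array([-3.89800513e-04,  2.21661562e-03,  9.95329639e-05, -2.43320502e-04,
        8.74241558e-04,  9.46312173e-04]), 'joint_efforts': array([-8.62390061e-04, -5.82715416e+01,  2.93058211e+01,  6.99693024e+00,
        6.91286419e-03, -1.59348410e-04]), 'eef_pos': array([0.26632422, 0.61975554, 0.24465651]), 'ee_rot': array([ 3.13998154e+00, -1.86761932e-04, -4.05940091e-01]), 'force': array([ 0.34509997,  0.62174941, -0.10742906]), 'moment': array([-0.02102928,  0.0160274 , -0.01735613]), 'gripper_force': 0.0, 'width': 0.08748176991624684} 0.019
cradle top 0.61 [243.  185.7] [0.5544 0.0414 0.    ]
cradle side 0.64 [254.3 192.2] [0.5483 0.0391 0.    ]
cradle side 0.38 [268.2 179.5] [ 0.6234  0.0662 -0.    ]
rails top 0.95 [243.1 193.9] [0.5313 0.0383 0.014 ]
rails side 0.57 [249.3 190.7] [0.5304 0.0415 0.014 ]
rails side 0.42 [201.1 168.8] [0.4543 0.2318 0.014 ]
socket_mouth top 0.59 [243.9 179.6] [0.5666 0.0398 0.014 ]
socket_mouth top 0.55 [243.
[... 345 characters left out ...]
lip_hinge top 0.59 [245.3 162.4] [0.6026 0.039  0.04  ]
clip_hinge top 0.39 [243.4 188.8] [0.5383 0.0372 0.04  ]
clip_hinge side 0.81 [269.6 177.7] [0.6054 0.0329 0.04  ]
clip_knob top 0.49 [238.5 195.2] [0.5205 0.0465 0.048 ]
clip_knob side 0.6 [247.1 187.4] [0.5132 0.0266 0.048 ]
tray top 0.55 [145.  218.2] [0.4534 0.2683 0.    ]
tray side 0.57 [198.1 168. ] [0.4548 0.2578 0.    ]
loupe top 0.63 [191.9 141.4] [0.6558 0.1799 0.    ]
loupe side 0.56 [253.2 192.9] [0.5434 0.0383 0.    ]
loupe side 0.51 [256.6 160.1] [0.6507 0.1783 0.    ]
jar top 0.56 [336.3 160.4] [ 0.6392 -0.1824  0.    ]
jar top 0.22 [241.3 197.1] [0.5258 0.0427 0.    ]
jar side 0.61 [319.8 222.3] [ 0.6383 -0.1896  0.    ]
```

View pics/top0.png

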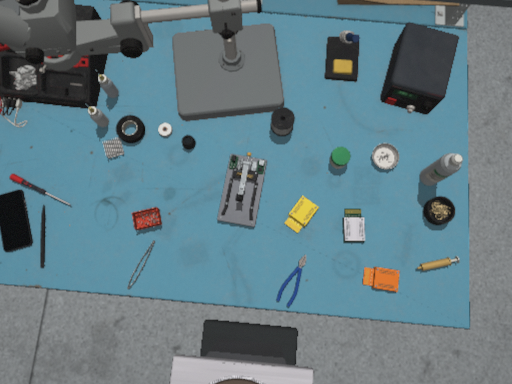

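View pics/side0.png

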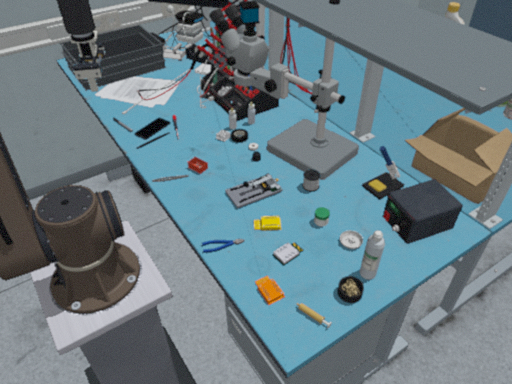

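The module candidates in the top view are yellow at (301,213), aluminium with a green end at (354,227), and orange at (383,280). The aluminium and green one fits the description; the others are the look-alikes. The cradle is at (243,190) with yaw about -0.2. I'll move the wrist camera over the cradle and confirm the module in a crop.

```bash
R='{"delta_pos":[0.42,-0.97,0],"dr":[0,0,0.58]}'; python3 -m handwheel '[{"delta_pos":[0.42,-0.97,0],"dr":[0,0,0.6]},{"delta_pos":[0.42,-0.97,0],"dr":[0,0,0.6]},{"delta_pos":[0.42,-0.97,0],"dr":[0,0,0.6]},{"delta_pos":[0.42,-0.97,0],"dr":[0,0,0.6]},{"delta_pos":[0.42,-0.97,0],"dr":[0,0,0.6]},{"delta_pos":[0.42,-0.97,0],"dr":[0,0,0.6]},{"delta_pos":[0.42,-0.97,0],"dr":[0,0,0.6]},{"delta_pos":[0.42,-0.97,0],"dr":[0,0,0.6]},{"delta_pos":[0.42,-0.97,0],"dr":[0,0,0.6]},{"delta_pos":[0.42,-0.97,0],"dr":[0,0,0.6]}]'
python3 -m handwheel '[{"delta_pos":[0.42,-0.97,0],"dr":[0,0,0.6]},{"delta_pos":[0.42,-0.97,0],"dr":[0,0,0.6]},{"delta_pos":[0.42,-0.97,0],"dr":[0,0,0.6]},{"delta_pos":[0.42,-0.97,0],"dr":[0,0,0.6]},{"delta_pos":[0.42,-0.97,0],"dr":[0,0,0.6]},{"delta_pos":[0.42,-0.97,0],"dr":[0,0,0.6]},{"delta_pos":[0.42,-0.97,0],"dr":[0,0,0.6]},{"delta_pos":[0.42,-0.97,0],"dr":[0,0,0.6]},{"delta_pos":[0.42,-0.97,0],"dr":[0,0,0.6]},{"delta_pos":[0,0,0],"dr":[0,0,0]}]'
python3 - <<'E'
from h import *
c=calibration('wrist');E=np.array(c['extrinsics']);s=get_state()
print(s['eef_pos'],s['ee_rot'],'cam',-E[:3,:3].T@E[:3,3],'fwd',E[2,:3],c['fx'])
a=snap('wrist','w1');t=cv2.imread('pics/top0.png')[180:300,270:410]
im=np.hstack([a[:,:,::-1],np.pad(cv2.resize(t,(280,240),interpolation=2),((0,144),(0,0),(0,0)))])
cv2.imwrite('pics/w1c.png',im)
zs=dict(cradle=0,rails=.014,socket_mouth=.014,module_centre=.007,clip_hinge=.04,clip_knob=.048)
for n,z in zs.items():
    for r in mark_of('wrist',n)[:3]:
        print(n,round(r['conf'],2),np.round(r['location'],1),np.round(atz(c,r['location'],z),4))
E
```

```text
t: 2.0
eef_pos: [0.3928, 0.328, 0.2458]
ee_rot: [-3.141, -0.0, -0.3]
force: [0.3, -0.4, -1.0]
width: 0.0877
gripper_force: 0.0
t: 3.0
eef_pos: [0.5066, 0.0647, 0.2455]
ee_rot: [3.141, -0.0, -0.209]
force: [0.2, -0.1, -0.4]
width: 0.0878
gripper_force: 0.0
[0.50663901 0.06471236 0.24554541] [ 3.14111987e+00 -9.36925035e-05 -2.09367020e-01] cam [0.5820406  0.04900273 0.38471027] fwd [-0.27997085  0.05957368 -0.95815828] 341.5157047546128
cradle 0.57 [269.1 121. ] [0.5474 0.0462 0.    ]
rails 0.73 [279.2 156. ] [0.5093 0.043  0.014 ]
rails 0.66 [274.5 137.7] [0.53   0.0441 0.014 ]
socket_mouth 0.61 [270.2 101.5] [0.5681 0.0411 0.014 ]
module_centre 0.77 [410.9 137.7] [ 0.4977 -0.103   0.007 ]
clip_hinge 0.93 [266.3  64.5] [0.6031 0.0385 0.04  ]
clip_knob 0.8 [280.5 158.3] [0.5134 0.0427 0.048 ]
```

View pics/w1c.png

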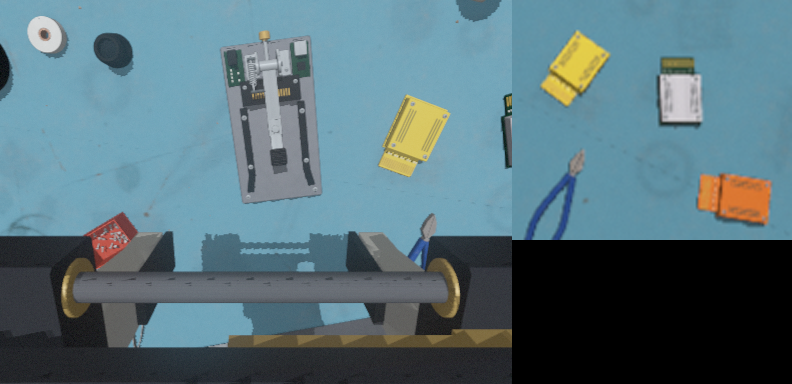

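The crop confirms it: the aluminium and green unit has its tongue pointing +x. The wrist view shows cradle plate corners at about (221,47), (310,37), (322,194) and (242,203), with the knob at (279,157).

```bash
python3 - <<'E'
from h import *
c=calibration('wrist')
im=cv2.imread('pics/w1.png')
hsv=cv2.cvtColor(im,cv2.COLOR_BGR2HSV)
blue=((hsv[:,:,0]>85)&(hsv[:,:,0]<110)&(hsv[:,:,1]>70)).astype(np.uint8)
m=1-blue; m[225:]=0
n,l,st,ce=cv2.connectedComponentsWithStats(m); k=l[120,262]if l[120,262] else l[180,260]
print(st[k])
mm=cv2.morphologyEx((l==k).astype(np.uint8),cv2.MORPH_OPEN,np.ones((25,25)))
cn=max(cv2.findContours(mm,0,2)[0],key=cv2.contourArea)
P=np.array([atz(c,p[0],.010)[:2]*1000 for p in cn.astype(float)],np.float32)
r=cv2.minAreaRect(P);print(r,cv2.boxPoints(r))
for p in [(221,47),(310,37),(322,194),(242,203)]:print(atz(c,p,.012))
for n,pix in (('knobends',(272,157)),('',(286,156))):print(atz(c,pix,.048))
# module in top: aluminium body
t=calibration('top')
for p in mark_of('top','module_centre'):print(p)
print('mod guess',atz(t,(354,226),.007), atz(t,(353,211),.003),atz(t,(355,240),.007))
E
```

```text
[  220    30   102   173 13556]
((542.4539184570312, 45.787017822265625), (92.48368072509766, 169.1488800048828), 85.13069152832031) [[454.25958    6.891018]
 [622.798     -7.466877]
 [630.64825   84.683014]
 [462.10986   99.04091 ]]
[0.62970665 0.08298785 0.012     ]
[ 0.6204648  -0.00664736  0.012     ]
[0.45496312 0.00690873 0.012     ]
[0.46306082 0.0986896  0.012     ]
[0.51560235 0.05426046 0.048     ]
[0.51373688 0.0403839  0.048     ]
{'location': [381.7, 279.8], 'conf': 0.87}
{'location': [300.7, 216.2], 'conf': 0.85}
mod guess [ 0.47888306 -0.23204805  0.007     ] [ 0.51553649 -0.22882566  0.003     ] [ 0.44583315 -0.2359173   0.007     ]
```

The plate fit is 92.5 x 169 mm with yaw -4.9°, so the origin is at (0.5464, 0.0455). The knob is at (0.5147, 0.048). I'm approaching it.

```bash
python3 -m handwheel '[{"delta_pos":[0.05,-0.11,-0.83],"dr":[0,0,1.42]},{"delta_pos":[0.05,-0.11,-0.83],"dr":[0,0,1.42]},{"delta_pos":[0.05,-0.11,-0.83],"dr":[0,0,1.42]},{"delta_pos":[0.05,-0.11,-0.83],"dr":[0,0,1.42]},{"delta_pos":[0.05,-0.11,-0.83],"dr":[0,0,1.42]},{"delta_pos":[0,0,0],"dr":[0,0,0]},{"delta_pos":[0,0,0],"dr":[0,0,0]}]' 0.1 15
python3 - <<'E'
from h import *
c=calibration('wrist');s=get_state()
print(s['eef_pos'],s['ee_rot'],s['width'])
a=snap('wrist','w2')
for n,z in dict(clip_knob=.048,rails=.014,socket_mouth=.014,clip_hinge=.04).items():
    for r in mark_of('wrist',n)[:2]:
        print(n,round(r['conf'],2),np.round(r['location'],1),np.round(atz(c,r['location'],z),4))
print(proj(c,(.5147,.048,.048)))
E
```

```text
t: 4.1
eef_pos: [0.5135, 0.0511, 0.1214]
ee_rot: [3.141, 0.0, -0.083]
force: [1.1, 0.9, 0.6]
width: 0.0409
gripper_force: 0.0
[0.51345092 0.05106274 0.12142008] [ 3.14091155e+00  4.48822657e-04 -8.29312489e-02] 0.04091273370625914
clip_knob 0.77 [271.7 210.4] [0.5135 0.0438 0.048 ]
rails 0.68 [268.8 174.2] [0.5298 0.0436 0.014 ]
socket_mouth 0.75 [268.4 119.1] [0.5698 0.0408 0.014 ]
clip_hinge 0.67 [273.2  69. ] [0.6016 0.0361 0.04  ]
(np.float64(265.1405114930204), np.float64(209.13163372377034))
```

View pics/w2.png

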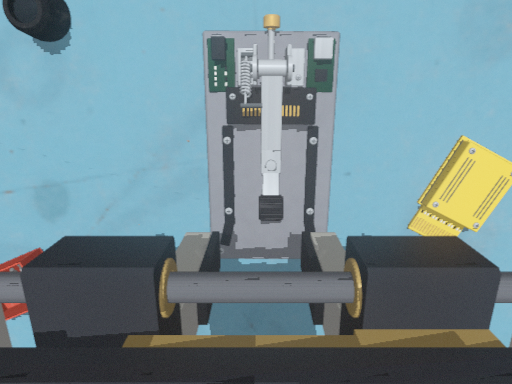

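The close view shows the knob at (271,208), right of the finger centre line (about 260), so knob y is about 0.044. I'll descend and pinch.

```bash
python3 -m handwheel '[{"delta_pos":[0.01,-0.06,-0.6],"dr":[0,0,0]},{"delta_pos":[0.01,-0.06,-0.6],"dr":[0,0,0]},{"delta_pos":[0,-0.06,-0.6],"dr":[0,0,0]},{"delta_pos":[0,-0.05,-0.6],"dr":[0,0,0]},{"delta_pos":[0,0,0],"dr":[0,0,0]}]' && python3 -m handwheel '[{"delta_pos":[0,0,0],"dr":[0,0,0]},{"delta_pos":[0,0,0],"dr":[0,0,0]},{"delta_pos":[0,0,0],"dr":[0,0,0]},{"delta_pos":[0,0,0],"dr":[0,0,0]},{"delta_pos":[0,0,0],"dr":[0,0,0]}]' 1 15
```

```text
t: 4.85
eef_pos: [0.5128, 0.0433, 0.0478]
ee_rot: [3.14, 0.003, -0.084]
force: [-0.5, -1.2, -0.4]
width: 0.0396
gripper_force: 0.0
t: 5.35
eef_pos: [0.5145, 0.0442, 0.0499]
ee_rot: [-3.141, -0.001, -0.083]
force: [-0.7, 0.3, 6.4]
width: 0.0157
gripper_force: 15.0
```

```bash
python3 -m handwheel '[{"delta_pos":[0.05,-0.005,0.286],"dr":[0,0,0]},{"delta_pos":[0.06,-0.005,0.286],"dr":[0,0,0]},{"delta_pos":[0.1,-0.009,0.269],"dr":[0,0,0]},{"delta_pos":[0.12,-0.009,0.269],"dr":[0,0,0]},{"delta_pos":[0.15,-0.014,0.241],"dr":[0,0,0]},{"delta_pos":[0.17,-0.014,0.241],"dr":[0,0,0]},{"delta_pos":[0.2,-0.018,0.205],"dr":[0,0,0]},{"delta_pos":[0.21,-0.018,0.205],"dr":[0,0,0]},{"delta_pos":[0.24,-0.021,0.159],"dr":[0,0,0]},{"delta_pos":[0.245,-0.021,0.159],"dr":[0,0,0]}]'
```

```text
t: 6.35
eef_pos: [0.56, 0.0402, 0.1195]
ee_rot: [-3.141, 0.001, -0.083]
force: [-0.5, 5.2, -2.3]
width: 0.0159
gripper_force: 15.0
```

```bash
python3 -m handwheel '[{"delta_pos":[0.265,-0.023,0.11],"dr":[0,0,0]},{"delta_pos":[0.27,-0.023,0.106],"dr":[0,0,0]},{"delta_pos":[0.285,-0.024,0.06],"dr":[0,0,0]},{"delta_pos":[0.285,-0.024,0.044],"dr":[0,0,0]},{"delta_pos":[0.29,-0.025,0],"dr":[0,0,0]},{"delta_pos":[0.29,-0.025,-0.012],"dr":[0,0,0]},{"delta_pos":[0.285,-0.024,-0.055],"dr":[0,0,0]},{"delta_pos":[0.28,-0.024,-0.073],"dr":[0,0,0]},{"delta_pos":[0.2,-0.017,-0.08],"dr":[0,0,0]},{"delta_pos":[0.2,-0.017,-0.09],"dr":[0,0,0]}]'; python3 -m handwheel '[{"delta_pos":[0,0,0],"dr":[0,0,0]},{"delta_pos":[0,0,0],"dr":[0,0,0]}]'
```

```text
t: 7.35
eef_pos: [0.6421, 0.0331, 0.1201]
ee_rot: [-3.141, -0.004, -0.082]
force: [3.1, 2.6, 4.6]
width: 0.0158
gripper_force: 15.0
t: 7.55
eef_pos: [0.6422, 0.0331, 0.12]
ee_rot: [-3.141, -0.004, -0.083]
force: [4.7, 2.2, 3.7]
width: 0.0158
gripper_force: 15.0
```

Clip is over. Next: release, lift away, and look at the module.

```bash
python3 -m handwheel '[{"delta_pos":[0,0,0],"dr":[0,0,0]},{"delta_pos":[0,0,0],"dr":[0,0,0]},{"delta_pos":[0,0,0],"dr":[0,0,0]},{"delta_pos":[0,0,0.5],"dr":[0,0,0]},{"delta_pos":[0,0,1],"dr":[0,0,0]},{"delta_pos":[0,0,0.7],"dr":[0,0,0]}]' 0.1
python3 -m handwheel '[{"delta_pos":[-0.71,-0.87,-0.1],"dr":[0,0,1.05]},{"delta_pos":[-0.71,-0.87,-0.1],"dr":[0,0,1.05]},{"delta_pos":[-0.71,-0.87,-0.1],"dr":[0,0,1.05]},{"delta_pos":[-0.71,-0.87,-0.1],"dr":[0,0,1.05]},{"delta_pos":[-0.71,-0.87,-0.1],"dr":[0,0,1.05]},{"delta_pos":[-0.71,-0.87,-0.1],"dr":[0,0,1.05]},{"delta_pos":[-0.71,-0.87,-0.1],"dr":[0,0,1.05]},{"delta_pos":[-0.71,-0.87,-0.1],"dr":[0,0,1.05]},{"delta_pos":[-0.71,-0.87,-0.1],"dr":[0,0,1.05]},{"delta_pos":[-0.71,-0.87,-0.1],"dr":[0,0,1.05]}]' -0.5
python3 -m handwheel '[{"delta_pos":[0,0,0],"dr":[0,0,0]},{"delta_pos":[0,0,0],"dr":[0,0,0]}]'
python3 - <<'E'
from h import *
c=calibration('wrist');s=get_state()
print(s['eef_pos'],s['ee_rot'],s['width'])
a=snap('wrist','w3')
for r in mark_of('wrist','module_centre')[:3]:
    print(round(r['conf'],2),np.round(r['location'],1),np.round(atz(c,r['location'],.007),4))
t=snap('top','top3');t=cv2.resize(t[130:250,200:300][:,:,::-1],(288,346),interpolation=2)
cv2.imwrite('pics/w3c.png',np.hstack([a[:,:,::-1],np.pad(t,((0,38),(0,0),(0,0)))]))
E
```

```text
t: 8.15
eef_pos: [0.6396, 0.0327, 0.1859]
ee_rot: [3.141, 0.001, -0.083]
force: [-0.1, 0.5, -0.2]
width: 0.0395
gripper_force: 0.0
t: 9.15
eef_pos: [0.4252, -0.2288, 0.1547]
ee_rot: [-3.141, 0.001, 0.101]
force: [0.3, 0.2, 0.3]
width: 0.0657
gripper_force: 0.0
t: 9.35
eef_pos: [0.426, -0.2285, 0.1549]
ee_rot: [-3.142, 0.001, 0.098]
force: [-0.6, 0.7, -0.5]
width: 0.0657
gripper_force: 0.0
[ 0.42598929 -0.22850916  0.15487156] [-3.14150188e+00  6.08868567e-04  9.84728166e-02] 0.06572674053721626
0.93 [114.7  83.1] [ 0.4962 -0.104   0.007 ]
0.83 [330.9 256.3] [ 0.3613 -0.3005  0.007 ]
0.72 [270.5 117.1] [ 0.4819 -0.2311  0.007 ]
```

View pics/w3c.png

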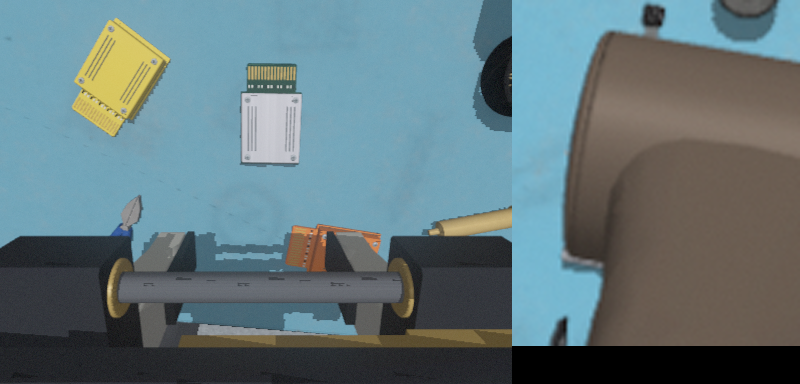

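The real module is at (270,117), aligned with the tool. The orange one is at (330,250), away from the planned path but near the gripper; it stays low. I'll measure the spreader rectangle.

```bash
python3 - <<'E'
from h import *
c=calibration('wrist');im=cv2.imread('pics/w3.png')
hsv=cv2.cvtColor(im,cv2.COLOR_BGR2HSV)
def rect(mask,z):
    cn=max(cv2.findContours(mask,0,2)[0],key=cv2.contourArea)
    P=np.array([atz(c,p[0],z)[:2]*1000 for p in cn.astype(float)],np.float32);return cv2.minAreaRect(P)
roi=np.zeros(im.shape[:2],np.uint8);roi[50:185,215:330]=1
sp=((hsv[:,:,1]<40)&(hsv[:,:,2]>110)).astype(np.uint8)*roi
sp=cv2.morphologyEx(sp,cv2.MORPH_CLOSE,np.ones((9,9)))
print('spreader',rect(sp,.014))
g=((hsv[:,:,0]<85)|(hsv[:,:,1]<60)).astype(np.uint8)*roi
print('all',rect(cv2.morphologyEx(g,cv2.MORPH_OPEN,np.ones((5,5))),.008))
E
```

```text
spreader ((477.5669250488281, -230.5808563232422), (62.18096160888672, 47.94436264038086), 4.835628032684326)
all ((483.9258117675781, -230.22509765625), (78.1449966430664, 49.235984802246094), 5.049008369445801)
```

```bash
python3 -m handwheel '[{"delta_pos":[0.8,-0.05,0],"dr":[0,0,-0.35]},{"delta_pos":[0.8,-0.05,-0.5],"dr":[0,0,-0.35]},{"delta_pos":[0,0,-1],"dr":[0,0,0]},{"delta_pos":[0,0,-1],"dr":[0,0,0]},{"delta_pos":[0,0,-1],"dr":[0,0,0]},{"delta_pos":[0,0,-0.5],"dr":[0,0,0]},{"delta_pos":[0,0,-0.3],"dr":[0,0,0]},{"delta_pos":[0,0,0],"dr":[0,0,0]}]'
python3 -m handwheel '[{"delta_pos":[0,0,0],"dr":[0,0,0]},{"delta_pos":[0,0,0],"dr":[0,0,0]},{"delta_pos":[0,0,0],"dr":[0,0,0]},{"delta_pos":[0,0,0],"dr":[0,0,0]},{"delta_pos":[0,0,0],"dr":[0,0,0]}]' 1 30
```

```text
t: 10.3
eef_pos: [0.4746, -0.2304, 0.0249]
ee_rot: [-3.141, 0.002, 0.089]
force: [-0.1, -0.2, -0.1]
width: 0.0659
gripper_force: 0.0
t: 10.8
eef_pos: [0.4756, -0.231, 0.027]
ee_rot: [3.141, -0.002, 0.088]
force: [-0.6, 0.6, 6.4]
width: 0.0474
gripper_force: 30.0
```

Gripped, 47.4 mm wide. Next: lift and carry to the rails.

```bash
python3 -m handwheel '[{"delta_pos":[0,0,0.5],"dr":[0,0,0]},{"delta_pos":[0,0,1],"dr":[0,0,0]},{"delta_pos":[0,0,0.7],"dr":[0,0,0]}]'
python3 -m handwheel '[{"delta_pos":[0.057,0.923,0],"dr":[0,0,-0.99]},{"delta_pos":[0.057,0.923,0],"dr":[0,0,-0.99]},{"delta_pos":[0.057,0.923,0],"dr":[0,0,-0.99]},{"delta_pos":[0.057,0.923,0],"dr":[0,0,-0.99]},{"delta_pos":[0.057,0.923,0],"dr":[0,0,-0.99]},{"delta_pos":[0.057,0.923,0],"dr":[0,0,-0.99]},{"delta_pos":[0.057,0.923,0],"dr":[0,0,-0.99]},{"delta_pos":[0.057,0.923,0],"dr":[0,0,-0.99]},{"delta_pos":[0.057,0.923,0],"dr":[0,0,-0.99]},{"delta_pos":[0.057,0.923,0],"dr":[0,0,-0.99]}]'
python3 -m handwheel '[{"delta_pos":[0,0,0],"dr":[0,0,0]},{"delta_pos":[0,0,0],"dr":[0,0,0]}]'
python3 - <<'E'
from h import *
c=calibration('wrist');s=get_state()
print(s['eef_pos'],s['ee_rot'],s['width'],s['gripper_force'])
a=snap('wrist','w4');cv2.imwrite('pics/w4c.png',cv2.resize(a[:270,110:410,::-1],(660,594),interpolation=2))
for n,z in dict(module_centre=s['eef_pos'][2]-.02,rails=.014,socket_mouth=.014,clip_hinge=.04).items():
    for r in mark_of('wrist',n)[:2]:
        print(n,round(r['conf'],2),np.round(r['location'],1),np.round(atz(c,r['location'],z),4))
E
```

```text
t: 11.1
eef_pos: [0.4748, -0.2311, 0.0933]
ee_rot: [3.141, -0.0, 0.088]
force: [0.7, 0.4, -0.3]
width: 0.0471
gripper_force: 30.0
t: 12.1
eef_pos: [0.4916, 0.047, 0.0921]
ee_rot: [-3.141, -0.0, -0.085]
force: [0.1, -1.1, -1.2]
width: 0.0472
gripper_force: 30.0
t: 12.3
eef_pos: [0.4916, 0.0463, 0.0919]
ee_rot: [3.142, 0.0, -0.083]
force: [-0.5, 0.5, -1.5]
width: 0.0474
gripper_force: 30.0
[0.49158669 0.0463418  0.09189776] [ 3.14155663e+00  3.71164135e-04 -8.32665003e-02] 0.047418361686194 29.999450147151947
module_centre 0.79 [481.2 180.8] [ 0.5176 -0.0623  0.0719]
module_centre 0.68 [260.9 234.7] [0.4984 0.0458 0.0719]
socket_mouth 0.7 [260.3  89.2] [0.5687 0.0402 0.014 ]
clip_hinge 0.73 [262.7  18.1] [0.6029 0.0361 0.04  ]
```

View pics/w4c.png

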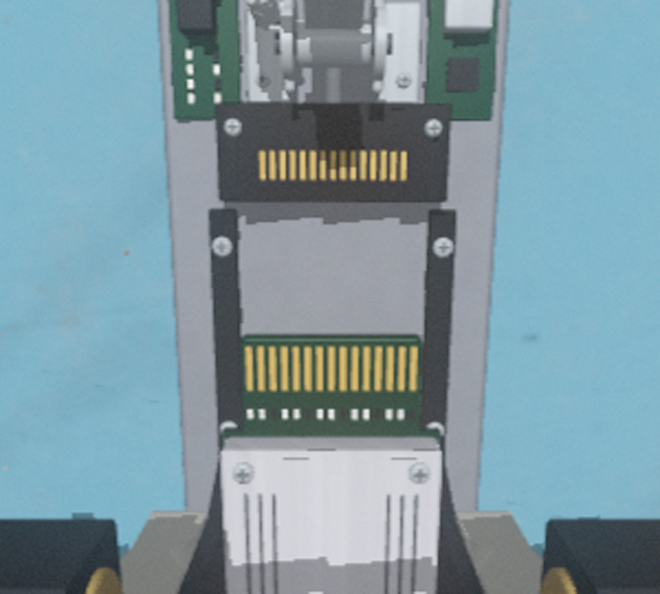

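The view shows the clip open, the tongue centred at about col 332 (crop) between the rails, and the rails' mid at about 333. The residual lateral error is about 0.5 mm. I'll lower it.

```bash
python3 -m handwheel '[{"delta_pos":[0,-0.02,-0.4],"dr":[0,0,0]},{"delta_pos":[0,0,-0.4],"dr":[0,0,0]},{"delta_pos":[0,0,-0.4],"dr":[0,0,0]},{"delta_pos":[0,0,-0.3],"dr":[0,0,0]},{"delta_pos":[0,0,0],"dr":[0,0,0]},{"delta_pos":[0,0,0],"dr":[0,0,0]}]'; python3 -m handwheel '[{"delta_pos":[0,0,-0.05],"dr":[0,0,0]},{"delta_pos":[0,0,0],"dr":[0,0,0]}]'; python3 -m handwheel '[{"delta_pos":[0,0,-0.03],"dr":[0,0,0]},{"delta_pos":[0,0,0],"dr":[0,0,0]}]'
```

```text
t: 13.15
eef_pos: [0.492, 0.0451, 0.047]
ee_rot: [3.141, 0.0, -0.085]
force: [0.5, 0.8, -1.4]
width: 0.0474
gripper_force: 30.0
t: 13.35
eef_pos: [0.4921, 0.0454, 0.0458]
ee_rot: [-3.141, -0.001, -0.085]
force: [-0.7, 0.2, -0.5]
width: 0.0477
gripper_force: 30.0
t: 13.55
eef_pos: [0.492, 0.0454, 0.0447]
ee_rot: [-3.141, -0.0, -0.085]
force: [-0.4, 0.7, -0.8]
width: 0.0476
gripper_force: 30.0
```

```bash
python3 -m handwheel '[{"delta_pos":[0,0,-0.05],"dr":[0,0,0]},{"delta_pos":[0,0,0],"dr":[0,0,0]}]'; python3 -m handwheel '[{"delta_pos":[0,0,-0.03],"dr":[0,0,0]},{"delta_pos":[0,0,0],"dr":[0,0,0]}]'; python3 -m handwheel '[{"delta_pos":[0,0,-0.03],"dr":[0,0,0]},{"delta_pos":[0,0,0],"dr":[0,0,0]}]'; python3 -m handwheel '[{"delta_pos":[0,0,-0.03],"dr":[0,0,0]},{"delta_pos":[0,0,0],"dr":[0,0,0]}]'
```

```text
t: 13.75
eef_pos: [0.4918, 0.0454, 0.0429]
ee_rot: [3.142, 0.0, -0.085]
force: [0.6, 0.5, -0.9]
width: 0.0475
gripper_force: 30.0
t: 13.95
eef_pos: [0.4918, 0.0453, 0.042]
ee_rot: [3.141, 0.0, -0.085]
force: [0.6, 0.3, -1.1]
width: 0.0475
gripper_force: 30.0
t: 14.15
eef_pos: [0.4919, 0.0453, 0.0412]
ee_rot: [3.142, 0.0, -0.085]
force: [0.6, 0.2, -0.9]
width: 0.0473
gripper_force: 30.0
t: 14.35
eef_pos: [0.492, 0.0454, 0.0409]
ee_rot: [3.141, -0.0, -0.084]
force: [-3.4, 0.8, 7.1]
width: 0.0472
gripper_force: 30.0
```

```bash
python3 -m handwheel '[{"delta_pos":[0,0,0.02],"dr":[0,0,0]},{"delta_pos":[0,0,0],"dr":[0,0,0]}]'; python3 -m handwheel '[{"delta_pos":[0.1,-0.0085,0],"dr":[0,0,0]},{"delta_pos":[0.1,-0.0085,0],"dr":[0,0,0]},{"delta_pos":[0.1,-0.0085,0],"dr":[0,0,0]},{"delta_pos":[0,0,0],"dr":[0,0,0]}]';python3 -m handwheel '[{"delta_pos":[0.1,-0.0085,0],"dr":[0,0,0]},{"delta_pos":[0.1,-0.0085,0],"dr":[0,0,0]},{"delta_pos":[0.1,-0.0085,0],"dr":[0,0,0]},{"delta_pos":[0,0,0],"dr":[0,0,0]}]'
```

```text
t: 14.55
eef_pos: [0.492, 0.0454, 0.041]
ee_rot: [-3.141, -0.0, -0.085]
force: [-0.4, -0.1, -1.0]
width: 0.0475
gripper_force: 30.0
t: 14.95
eef_pos: [0.5017, 0.0447, 0.041]
ee_rot: [-3.141, -0.001, -0.085]
force: [1.0, 0.4, 1.6]
width: 0.0472
gripper_force: 30.0
t: 15.35
eef_pos: [0.5106, 0.0439, 0.041]
ee_rot: [-3.141, -0.001, -0.085]
force: [0.1, -0.7, 1.5]
width: 0.0471
gripper_force: 30.0
```

```bash
for i in 1; do python3 -m handwheel '[{"delta_pos":[0.066,-0.0056,0],"dr":[0,0,0]},{"delta_pos":[0.066,-0.0056,0],"dr":[0,0,0]}]'; python3 -m handwheel '[{"delta_pos":[0.066,-0.0056,0],"dr":[0,0,0]},{"delta_pos":[0.066,-0.0056,0],"dr":[0,0,0]}]'; python3 -m handwheel '[{"delta_pos":[0.05,-0.004,0],"dr":[0,0,0]}]'; python3 -m handwheel '[{"delta_pos":[0.05,-0.004,0],"dr":[0,0,0]}]'; python3 -m handwheel '[{"delta_pos":[0.05,-0.004,0],"dr":[0,0,0]}]'; python3 -m handwheel '[{"delta_pos":[0.05,-0.004,0],"dr":[0,0,0]}]';python3 -m handwheel '[{"delta_pos":[0.05,-0.004,0],"dr":[0,0,0]}]'; done | grep -E 't:|pos|force:'
```

```text
t: 15.55
eef_pos: [0.5138, 0.0434, 0.041]
ee_rot: [3.142, 0.0, -0.085]
force: [-1.5, -0.3, 2.0]
gripper_force: 30.0
t: 15.75
eef_pos: [0.5179, 0.0431, 0.041]
ee_rot: [3.142, 0.0, -0.085]
force: [-1.0, 0.4, 2.1]
gripper_force: 30.0
t: 15.85
eef_pos: [0.5195, 0.043, 0.041]
ee_rot: [3.142, 0.0, -0.085]
force: [-0.8, 0.1, 2.8]
gripper_force: 30.0
t: 15.95
eef_pos: [0.5209, 0.0429, 0.041]
ee_rot: [3.142, 0.0, -0.085]
force: [-1.3, 0.3, 3.0]
gripper_force: 30.0
t: 16.05
eef_pos: [0.5225, 0.0428, 0.041]
ee_rot: [3.142, 0.0, -0.085]
force: [-1.0, -0.5, 3.7]
gripper_force: 30.0
t: 16.15
eef_pos: [0.5237, 0.0426, 0.0409]
ee_rot: [3.141, 0.0, -0.085]
force: [-7.1, 2.1, 8.9]
gripper_force: 30.0
t: 16.25
eef_pos: [0.5241, 0.0424, 0.0409]
ee_rot: [3.141, 0.002, -0.085]
force: [-9.2, 2.9, 11.8]
gripper_force: 30.0
```

```bash
(python3 -m handwheel '[{"delta_pos":[0,0,0.02],"dr":[0,0,0]},{"delta_pos":[0,0,0],"dr":[0,0,0]}]'; python3 -m handwheel '[{"delta_pos":[0.02,-0.002,0],"dr":[0,0,0]},{"delta_pos":[0,0,0],"dr":[0,0,0]}]')| grep -E 't:|pos|rot|force:'
```

```text
t: 16.45
eef_pos: [0.5243, 0.0424, 0.0411]
ee_rot: [3.141, 0.002, -0.085]
force: [-4.8, 2.2, 0.5]
gripper_force: 30.0
t: 16.65
eef_pos: [0.5248, 0.0422, 0.041]
ee_rot: [3.141, 0.002, -0.085]
force: [-4.7, 1.4, 1.2]
gripper_force: 30.0
```

```bash
(python3 -m handwheel '[{"delta_pos":[0.03,-0.0025,0],"dr":[0,0,0]},{"delta_pos":[0,0,0],"dr":[0,0,0]}]'; python3 -m handwheel '[{"delta_pos":[0.03,-0.0025,0],"dr":[0,0,0]},{"delta_pos":[0,0,0],"dr":[0,0,0]}]';python3 -m handwheel '[{"delta_pos":[0.03,-0.0025,0],"dr":[0,0,0]},{"delta_pos":[0,0,0],"dr":[0,0,0]}]')| grep -E 't:|pos|rot|force:'
```

```text
t: 16.85
eef_pos: [0.5259, 0.042, 0.041]
ee_rot: [3.141, 0.002, -0.085]
force: [-4.4, -0.7, 0.7]
gripper_force: 30.0
t: 17.05
eef_pos: [0.5275, 0.0421, 0.0413]
ee_rot: [3.141, 0.001, -0.085]
force: [-3.4, -0.3, -0.5]
gripper_force: 30.0
t: 17.25
eef_pos: [0.5287, 0.0422, 0.0414]
ee_rot: [3.141, 0.0, -0.085]
force: [-2.7, -1.4, -2.1]
gripper_force: 30.0
```

```bash
(for k in 1; do python3 -m handwheel '[{"delta_pos":[0.03,-0.0025,0],"dr":[0,0,0]},{"delta_pos":[0,0,0],"dr":[0,0,0]}]'; python3 -m handwheel '[{"delta_pos":[0.03,-0.0025,0],"dr":[0,0,0]},{"delta_pos":[0,0,0],"dr":[0,0,0]}]';python3 -m handwheel '[{"delta_pos":[0.03,-0.0025,0],"dr":[0,0,0]},{"delta_pos":[0,0,0],"dr":[0,0,0]}]'; done)| grep -E 't:|pos|force:'
```

```text
t: 17.45
eef_pos: [0.5297, 0.0422, 0.0415]
ee_rot: [-3.142, -0.0, -0.085]
force: [-1.8, -1.3, -1.2]
gripper_force: 30.0
t: 17.65
eef_pos: [0.5306, 0.0422, 0.0416]
ee_rot: [-3.141, -0.0, -0.085]
force: [-2.8, -0.6, -2.5]
gripper_force: 30.0
t: 17.85
eef_pos: [0.5315, 0.0421, 0.0416]
ee_rot: [-3.142, -0.0, -0.085]
force: [-2.1, 0.3, -2.7]
gripper_force: 30.0
```

```bash
(python3 -m handwheel '[{"delta_pos":[0.03,-0.0025,0],"dr":[0,0,0]},{"delta_pos":[0,0,0],"dr":[0,0,0]}]'; python3 -m handwheel '[{"delta_pos":[0.03,-0.0025,0],"dr":[0,0,0]},{"delta_pos":[0,0,0],"dr":[0,0,0]}]')| grep -E 't:|pos|force:'
```

```text
t: 18.05
eef_pos: [0.5324, 0.042, 0.0416]
ee_rot: [-3.142, -0.0, -0.085]
force: [-2.5, 0.4, -3.2]
gripper_force: 30.0
t: 18.25
eef_pos: [0.5328, 0.0419, 0.0414]
ee_rot: [3.142, 0.001, -0.085]
force: [-5.4, 1.3, -1.0]
gripper_force: 30.0
```

```bash
(python3 -m handwheel '[{"delta_pos":[0.025,-0.002,0],"dr":[0,0,0]},{"delta_pos":[0,0,0],"dr":[0,0,0]}]')| grep -E 't:|pos|force:'
```

```text
t: 18.45
eef_pos: [0.5328, 0.0418, 0.0413]
ee_rot: [3.141, 0.002, -0.085]
force: [-6.4, 2.9, 0.1]
gripper_force: 30.0
```

Stop met at TCP x 0.5328. I'll raise the push to about 10–11 N.

```bash
(python3 -m handwheel '[{"delta_pos":[0.03,-0.0025,0],"dr":[0,0,0]},{"delta_pos":[0,0,0],"dr":[0,0,0]}]')| grep -E 't:|pos|force:'
```

```text
t: 18.65
eef_pos: [0.5329, 0.0418, 0.0411]
ee_rot: [3.141, 0.003, -0.085]
force: [-10.4, 3.5, 2.3]
gripper_force: 30.0
```

```bash
(python3 -m handwheel '[{"delta_pos":[0.005,0,0],"dr":[0,0,0]},{"delta_pos":[0,0,0],"dr":[0,0,0]}]';python3 -m handwheel '[{"delta_pos":[0,0,0],"dr":[0,0,0]},{"delta_pos":[0,0,0],"dr":[0,0,0]}]';python3 -m handwheel '[{"delta_pos":[0,0,0],"dr":[0,0,0]},{"delta_pos":[0,0,0],"dr":[0,0,0]}]';python3 -m handwheel '[{"delta_pos":[0,0,0],"dr":[0,0,0]},{"delta_pos":[0,0,0],"dr":[0,0,0]}]')| grep -E 't:|pos|force:'
```

```text
t: 18.85
eef_pos: [0.5329, 0.0418, 0.0411]
ee_rot: [3.141, 0.003, -0.085]
force: [-10.0, 5.9, 0.8]
gripper_force: 30.0
t: 19.05
eef_pos: [0.5329, 0.0418, 0.0411]
ee_rot: [3.141, 0.003, -0.085]
force: [-10.0, 4.6, 2.1]
gripper_force: 30.0
t: 19.25
eef_pos: [0.5329, 0.0417, 0.0411]
ee_rot: [3.141, 0.003, -0.085]
force: [-10.5, 4.6, 1.3]
gripper_force: 30.0
t: 19.45
eef_pos: [0.5329, 0.0418, 0.0411]
ee_rot: [3.141, 0.003, -0.085]
force: [-10.0, 5.3, 1.5]
gripper_force: 30.0
```

```bash
(python3 -m handwheel '[{"delta_pos":[0.013,0.02,0],"dr":[0,0,0]},{"delta_pos":[0,0,0],"dr":[0,0,0]},{"delta_pos":[0,0,0],"dr":[0,0,0]}]';python3 -m handwheel '[{"delta_pos":[0,0,0],"dr":[0,0,0]},{"delta_pos":[0,0,0],"dr":[0,0,0]}]';python3 -m handwheel '[{"delta_pos":[0,0,0],"dr":[0,0,0]},{"delta_pos":[0,0,0],"dr":[0,0,0]}]')| grep -E 't:|pos|force:'
```

```text
t: 19.75
eef_pos: [0.5329, 0.0419, 0.0411]
ee_rot: [3.14, 0.004, -0.085]
force: [-10.8, 2.1, 2.1]
gripper_force: 30.0
t: 19.95
eef_pos: [0.5329, 0.0419, 0.0411]
ee_rot: [3.14, 0.004, -0.085]
force: [-11.1, 3.3, 1.7]
gripper_force: 30.0
t: 20.15
eef_pos: [0.5329, 0.0419, 0.041]
ee_rot: [3.14, 0.004, -0.085]
force: [-10.1, 2.3, 2.9]
gripper_force: 30.0
```

Seated. I'll ease the push, release, lift, and go above the open knob.

```bash
(python3 -m handwheel '[{"delta_pos":[-0.05,0.004,0],"dr":[0,0,0]},{"delta_pos":[0,0,0],"dr":[0,0,0]}]'; python3 -m handwheel '[{"delta_pos":[0,0,0],"dr":[0,0,0]},{"delta_pos":[0,0,0],"dr":[0,0,0]},{"delta_pos":[0,0,0],"dr":[0,0,0]},{"delta_pos":[0,0,0],"dr":[0,0,0]}]' -0.4
python3 -m handwheel '[{"delta_pos":[0,0,0.5],"dr":[0,0,0]},{"delta_pos":[0,0,1],"dr":[0,0,0]},{"delta_pos":[0,0,1],"dr":[0,0,0]},{"delta_pos":[0,0,1],"dr":[0,0,0]},{"delta_pos":[0,0,1],"dr":[0,0,0]},{"delta_pos":[0,0,0.5],"dr":[0,0,0]}]'
python3 -m handwheel '[{"delta_pos":[0.75,-0.06,0],"dr":[0,0,0]},{"delta_pos":[0.75,-0.06,0],"dr":[0,0,0]},{"delta_pos":[0.75,-0.06,0],"dr":[0,0,0]},{"delta_pos":[0.75,-0.06,0],"dr":[0,0,0]},{"delta_pos":[0.75,-0.06,0],"dr":[0,0,0]},{"delta_pos":[0,0,0],"dr":[0,0,0]},{"delta_pos":[0,0,0],"dr":[0,0,0]}]' 0.1)| grep -E 't:|pos|force:'
python3 - <<'E'
from h import *
c=calibration('wrist');s=get_state()
print(s['eef_pos'],s['ee_rot'],s['width'])
a=snap('wrist','w5');cv2.imwrite('pics/w5c.png',a[:,:,::-1])
for r in mark_of('wrist','clip_knob')[:2]:
    print(round(r['conf'],2),np.round(r['location'],1),np.round(atz(c,r['location'],.116),4))
E
```

```text
t: 20.35
eef_pos: [0.5329, 0.042, 0.0414]
ee_rot: [3.141, 0.002, -0.085]
force: [-5.4, 0.1, -0.4]
gripper_force: 30.0
t: 20.75
eef_pos: [0.5346, 0.0428, 0.0419]
ee_rot: [-3.141, -0.001, -0.084]
force: [0.1, 0.7, -0.8]
gripper_force: 0.0
t: 21.35
eef_pos: [0.5352, 0.0428, 0.1948]
ee_rot: [-3.14, -0.004, -0.084]
force: [0.1, 0.2, -0.6]
gripper_force: 0.0
t: 22.05
eef_pos: [0.6464, 0.0333, 0.191]
ee_rot: [3.141, 0.001, -0.085]
force: [-0.8, -0.1, -0.6]
gripper_force: 0.0
[0.64639629 0.03330777 0.19097865] [ 3.14140152e+00  6.30346031e-04 -8.52104372e-02] 0.039369300673975254
0.89 [262.3 211.1] [0.6458 0.0323 0.116 ]
```

View pics/w5c.png

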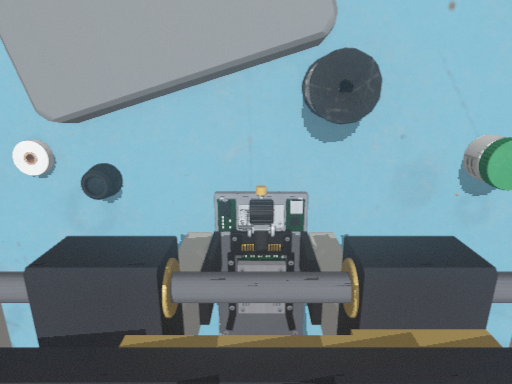

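The knob is at (262,211), matching (0.646, 0.0325), with the module seated below the socket at (260,275). I'll descend and pinch.

```bash
python3 -m handwheel '[{"delta_pos":[0,-0.02,-0.6],"dr":[0,0,0]},{"delta_pos":[0,0,-0.6],"dr":[0,0,0]},{"delta_pos":[0,0,-0.6],"dr":[0,0,0]},{"delta_pos":[0,0,-0.63],"dr":[0,0,0]},{"delta_pos":[0,0,0],"dr":[0,0,0]}]' && python3 -m handwheel '[{"delta_pos":[0,0,0],"dr":[0,0,0]},{"delta_pos":[0,0,0],"dr":[0,0,0]},{"delta_pos":[0,0,0],"dr":[0,0,0]},{"delta_pos":[0,0,0],"dr":[0,0,0]},{"delta_pos":[0,0,0],"dr":[0,0,0]}]' 1 20
```

```text
t: 22.65
eef_pos: [0.6441, 0.0327, 0.1165]
ee_rot: [3.14, 0.004, -0.085]
force: [0.3, 0.6, 0.8]
width: 0.0395
gripper_force: 0.0
t: 23.15
eef_pos: [0.6468, 0.0328, 0.1198]
ee_rot: [-3.141, -0.001, -0.085]
force: [-0.2, -0.7, 5.4]
width: 0.0155
gripper_force: 20.0
```

```bash
python3 -m handwheel '[{"delta_pos":[-0.26,0.023,0.13],"dr":[0,0,0]},{"delta_pos":[-0.27,0.023,0.106],"dr":[0,0,0]},{"delta_pos":[-0.28,0.024,0.073],"dr":[0,0,0]},{"delta_pos":[-0.285,0.024,0.055],"dr":[0,0,0]},{"delta_pos":[-0.29,0.025,0.012],"dr":[0,0,0]},{"delta_pos":[-0.29,0.025,0],"dr":[0,0,0]},{"delta_pos":[-0.285,0.024,-0.044],"dr":[0,0,0]},{"delta_pos":[-0.285,0.024,-0.06],"dr":[0,0,0]},{"delta_pos":[-0.27,0.023,-0.106],"dr":[0,0,0]},{"delta_pos":[-0.265,0.023,-0.11],"dr":[0,0,0]}]'; python3 -m handwheel '[{"delta_pos":[0,0,0],"dr":[0,0,0]}]'
```

```text
t: 24.15
eef_pos: [0.5618, 0.0402, 0.1206]
ee_rot: [-3.141, 0.0, -0.085]
force: [1.4, -0.9, 1.9]
width: 0.0159
gripper_force: 20.0
t: 24.25
eef_pos: [0.5608, 0.0402, 0.1201]
ee_rot: [-3.141, 0.002, -0.085]
force: [-2.7, 1.2, 6.7]
width: 0.0158
gripper_force: 20.0
```

```bash
python3 -m handwheel '[{"delta_pos":[-0.245,0.021,-0.15],"dr":[0,0,0]},{"delta_pos":[-0.24,0.021,-0.168],"dr":[0,0,0]},{"delta_pos":[-0.21,0.018,-0.2],"dr":[0,0,0]},{"delta_pos":[-0.2,0.018,-0.21],"dr":[0,0,0]},{"delta_pos":[-0.17,0.014,-0.236],"dr":[0,0,0]},{"delta_pos":[-0.15,0.014,-0.246],"dr":[0,0,0]},{"delta_pos":[0,0,0],"dr":[0,0,0]}]';python3 -m handwheel '[{"delta_pos":[-0.06,0.005,-0.133],"dr":[0,0,0]},{"delta_pos":[-0.06,0.005,-0.133],"dr":[0,0,0]},{"delta_pos":[-0.05,0.004,-0.136],"dr":[0,0,0]},{"delta_pos":[0,0,0],"dr":[0,0,0]}]'
```

```text
t: 24.95
eef_pos: [0.5251, 0.0432, 0.0826]
ee_rot: [3.141, 0.002, -0.085]
force: [-4.5, 3.7, 0.2]
width: 0.0155
gripper_force: 20.0
t: 25.35
eef_pos: [0.5206, 0.0436, 0.071]
ee_rot: [3.141, 0.002, -0.085]
force: [-5.1, 3.4, 0.1]
width: 0.0156
gripper_force: 20.0
```

```bash
python3 -m handwheel '[{"delta_pos":[-0.035,0.003,-0.1],"dr":[0,0,0]},{"delta_pos":[-0.03,0.003,-0.1],"dr":[0,0,0]},{"delta_pos":[0,0,0],"dr":[0,0,0]}]';python3 -m handwheel '[{"delta_pos":[-0.015,0.001,-0.05],"dr":[0,0,0]},{"delta_pos":[0,0,0],"dr":[0,0,0]}]';python3 -m handwheel '[{"delta_pos":[-0.012,0.001,-0.04],"dr":[0,0,0]},{"delta_pos":[0,0,0],"dr":[0,0,0]}]'
```

```text
t: 25.65
eef_pos: [0.5189, 0.0438, 0.0653]
ee_rot: [3.141, 0.001, -0.085]
force: [-4.5, 4.7, -0.6]
width: 0.0158
gripper_force: 20.0
t: 25.85
eef_pos: [0.5187, 0.0438, 0.0641]
ee_rot: [3.141, 0.001, -0.085]
force: [-4.9, 2.3, -0.2]
width: 0.0156
gripper_force: 20.0
t: 26.05
eef_pos: [0.5184, 0.0438, 0.0631]
ee_rot: [3.141, 0.001, -0.085]
force: [-4.1, 3.0, -0.5]
width: 0.0157
gripper_force: 20.0
```

```bash
python3 -m handwheel '[{"delta_pos":[-0.01,0.001,-0.03],"dr":[0,0,0]},{"delta_pos":[0,0,0],"dr":[0,0,0]}]';python3 -m handwheel '[{"delta_pos":[-0.01,0.001,-0.03],"dr":[0,0,0]},{"delta_pos":[0,0,0],"dr":[0,0,0]}]'
```

```text
t: 26.25
eef_pos: [0.5182, 0.0439, 0.0623]
ee_rot: [3.141, 0.0, -0.085]
force: [-4.2, 2.7, -1.6]
width: 0.0157
gripper_force: 20.0
t: 26.45
eef_pos: [0.518, 0.0439, 0.0614]
ee_rot: [3.142, -0.0, -0.085]
force: [-3.6, 1.2, -0.6]
width: 0.0156
gripper_force: 20.0
```

```bash
python3 -m handwheel '[{"delta_pos":[-0.01,0.001,-0.03],"dr":[0,0,0]},{"delta_pos":[0,0,0],"dr":[0,0,0]}]'
```

```text
t: 26.65
eef_pos: [0.5179, 0.0439, 0.0608]
ee_rot: [3.142, -0.0, -0.085]
force: [-3.0, 2.1, 2.6]
width: 0.0159
gripper_force: 20.0
```

Foot contact felt (Fz -1 → +2.6) at the expected height. Release and retreat.

```bash
python3 -m handwheel '[{"delta_pos":[0,0,0],"dr":[0,0,0]},{"delta_pos":[0,0,0],"dr":[0,0,0]},{"delta_pos":[0,0,0],"dr":[0,0,0]},{"delta_pos":[0,0,0],"dr":[0,0,0]}]' 0.1; python3 -m handwheel '[{"delta_pos":[0,0,0.3],"dr":[0,0,0]},{"delta_pos":[0,0,0.7],"dr":[0,0,0]},{"delta_pos":[0,0,1],"dr":[0,0,0]},{"delta_pos":[0,0,1],"dr":[0,0,0]},{"delta_pos":[0,0,1],"dr":[0,0,0]},{"delta_pos":[-0.7,0,0.5],"dr":[0,0,0]},{"delta_pos":[-0.7,0,0],"dr":[0,0,0]},{"delta_pos":[0,0,0],"dr":[0,0,0]},{"delta_pos":[0,0,0],"dr":[0,0,0]}]'
python3 - <<'E'
from h import *
c=calibration('wrist');s=get_state();print(s['eef_pos'],s['force'])
a=snap('wrist','w6')
for n,z in dict(clip_knob=.059).items():
    for r in mark_of('wrist',n)[:2]: print(n,round(r['conf'],2),np.round(r['location'],1),np.round(atz(c,r['location'],z),4))
cv2.imwrite('pics/w6c.png',cv2.resize(a[0:240,120:420,::-1],(720,576),interpolation=2))
E
```

```text
t: 27.05
eef_pos: [0.518, 0.0439, 0.0606]
ee_rot: [-3.142, -0.0, -0.085]
force: [-0.5, 0.1, 0.8]
width: 0.0383
gripper_force: 0.0
t: 27.95
eef_pos: [0.4758, 0.044, 0.1965]
ee_rot: [-3.141, -0.001, -0.084]
force: [0.3, 0.7, -0.8]
width: 0.0396
gripper_force: 0.0
[0.47576335 0.04402643 0.19653808] [ 0.34967878  0.67274374 -0.77639343]
clip_knob 0.86 [256.7 135.1] [0.5181 0.0437 0.059 ]
```

View pics/w6c.png

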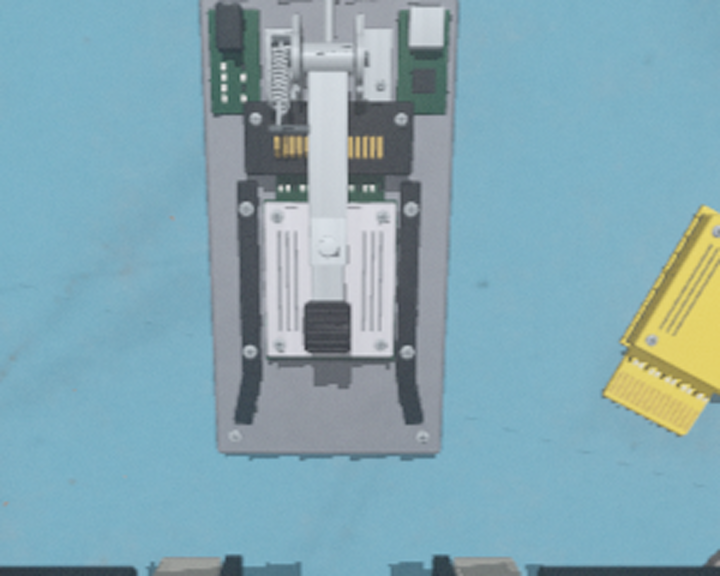

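The module is seated between the rails with its tongue in the socket (crop 330,190). The clip is down with the knob at (328,327) and the gripper is clear. I'm handing it in.

```bash
python3 -c "
from station import job_done;print(job_done())"
```

```text
the job is handed in; nothing more can be done
None
```

I handed in the job after about 28 s on the robot's clock: the module is on the depth stop (held at 10–11 N push for over 1 s), the clip was lowered under control and clamps it, and the robot touched neither the bystanders nor the look-alikes.

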